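# Dock the refill jar in the empty socket and unscrew its lid

### The arm

A 6-joint arm with a two-finger parallel gripper is mounted at the origin on a cart in front of the work surface, level with it; the furniture and walls round the work are solid. World frame = base frame: x ahead of the robot, y to its left, z up, the work surface at z = 0. Lengths are in mm, angles in rad, forces in N, time in s.
With the tool pointing down it reaches from about 350 to 975 mm from the base axis. Payload 7.1 kg.
Tool frame: the origin (TCP) lies on the centre line of the jaws, within the pads' length; the fingertips stand 17 mm ahead of it and the grasp point (between the pads) lies 2 mm behind it (tip_extent is the distance from the TCP to the fingertips, in mm); z points along the fingers, y is the line along which they close (so a half turn about z gives the same grasp; the last joint's range is limited). The gripper opens to 88 mm and grips with 3 to 60 N. Pads are 20 mm wide; open, the fingers measure 115 mm over their backs; the gripper's body (75 mm by 178 mm) begins 61 mm behind the grasp point.
Start: joints at [-1.191, 0.423, 1.63, -0, 1.089, -0.019], TCP at [242.711, -575.931, 239.675] pointing down, gripper open.
Joint ranges: [-3, 3], [-0.9, 2.11], [0.09, 2.58], [-1.31, 4.45], [0.11, 2.69], [-2.54, 2.54]. Speed limits (rad/s): [2.39, 2.39, 3.01, 3.14, 3.14, 3.14].

### API

Orientations are given as a rotation vector (axis times angle).
In Python, from workcell import get_obs, get_image, camera_model, close_job, look_for, outline_of, pinpoint, tip_extent gives the robot as it stands.
- The arm moves only by the shell command python3 -m jog 'ROWS'. ROWS is text: rows parted by semicolons, each of 7 numbers parted by spaces: the shift along the tool's x, y, z as a fraction of full scale, then the turn, a rotation vector about the tool's x, y, z as a fraction of full scale, then the closure, from -1 (fully open) to 1 (shut). A call has 1 to 8 rows; each row is the pose to reach, as a shift and turn from the pose commanded when the call began, along the tool's axes at that moment; what a row does not reach only later rows make up. Full scale, the value 1, is 0.2 m for a shift and 30 degrees for a turn. A row lasts 1/10 s, in which the tool goes at most 50 mm and 8.59 degrees, less where a joint would pass 70% of its speed; a pose out of reach is approached as far as the arm can. A call with a number of a shift or a turn outside -1 to 1 is refused whole. A call with a gripper value outside its range is refused whole. The fingers move at their own pace and stop on an object; the grip force is fixed at half the most. Time passes only in rows, so rows that repeat a pose let the fingers close. It gives the time, the measured TCP pose, the force, the opening and the grip force at its end, in the units of the state.
- get_obs(): the state, without advancing time (a new reading comes with each control period).
- get_image(name): name is "scene" or "top"; returns the picture (400x640x3 uint8, red, green, blue); there is no depth.
- camera_model(name): a dict with "fx", "fy", "cx", "cy" (pixels), "origin" and "orientation" of the camera in the world. Camera axes: x right, y down, z forward; pixel columns grow to the right and rows downward; lengths in mm; the calibration is good to about 2 mm. A picture is of the moment at which its call begins. camera_model takes no time and is no camera call.
- close_job(): hands the job in; it is judged then, once.
Trained networks look in the newest picture that a camera, given by its name, has taken for a name from the list of things; names that differ only in an ending like _2 or _b are one class to them, and where a whole thing is asked for, a point or a joint stands for the part that bears it (a point fixed in the world has none). Each returns a list of dicts, best first, with "confidence" (0 to 1); they miss things now and then, are a little off and sometimes report something else, mostly with a low value. They report only what shows in the picture. A call takes as long as a camera call. They do not tell look-alikes from the thing itself.
- look_for(target, camera): "xyz" ([x, y, z] in mm, in the coordinates of the camera as it stood for that picture, good to about 4 mm: the middle of the surface that is visible of it).
- outline_of(target, camera): "mask" (400x640 bool, what is visible of it).
- pinpoint(target, camera): "xyz" ([x, y, z] in mm, in the coordinates of the camera as it stood for that picture, good to about 4 mm: a listed point, or the origin of a listed thing).
The state is a dict: "t": time; "qpos": joint angles; "qvel": joint speeds; "joint_torque": joint torques, N m; "ee_pos": TCP position; "orientation": TCP orientation; "ft_force": force on the tool from outside, world axes, zero at the start; "moment": the same for the moment, N m; "width": finger opening in mm; "grasp_force": force on a finger pad.
Only numpy, scipy, OpenCV 4.12 (cv2) and the standard library are available. Lean on these libraries where they do the work, as an engineer would, in place of code of your own. Each camera call takes 0.05 s, during which the arm holds its last target. There are 200 camera calls.

### The job

Stand the orange-lidded jar of brass nuts in the one empty socket of the jar rack, pushed fully home, so that the square socket keeps it from turning. Then unscrew its tight lid anticlockwise until it comes free, lift it off and finish still holding the lid level about two centimetres above the jar's open mouth (do not let go of it), so that I can take nuts out. The jar stays seated in its socket, and the other jars and the tools stay where they are.

Things in the scene. Friction and masses are not known exactly. Their poses are not given: they have to be found in the camera images.
- jar_rack: fixed jar rack: plywood base 100 x 276 x 12 mm, three equal grey square sockets in a row along its y axis, at y = -92, 0 and +92 mm. Origin at the centre of the base's underside, z up. Place and yaw change from start to start. Two sockets hold grey-lidded jars and one is empty; which one changes too.
- cell_a_floor (a point): centre of the inner floor of one socket, 16 mm above the bench; axes parallel to the rack's. A socket is 61 mm square inside (walls parallel to x and y), 24 mm deep below a flared lip that ends 33 mm above this floor and is about 70 mm wide at the top. A jar fits at any of four yaws 90 degrees apart, with 1.5 mm play at each side.
- cell_b_floor (a point): centre of the inner floor of another of the three sockets, as cell_a_floor
- cell_c_floor (a point): centre of the inner floor of another of the three sockets, as cell_a_floor
- refill_jar: loose clear square jar of brass nuts, 0.22 to 0.36 kg without its lid: body 58 x 58 mm, flat shoulder 74 mm up, round neck (48 mm over its thread) to the mouth at 90 mm. Origin at the centre of its underside, x and y normal to its sides. It starts upright on the bench, its lid screwed tight; it can be lifted and carried by the closed lid.
- jar_mouth (a point): centre of the refill jar's mouth, 90 mm above the jar's origin, on its axis. A sprung seal in the lid presses on it with about 15 N, up to when the lid is free; a grip that stays at one height while turning does no harm. Unless a socket holds the jar, it turns along with the lid.
- lid: orange ribbed round screw lid, 54 mm diameter, 26 mm high, 50 g. Origin at the centre of its lower edge, z up through its flat top. Screwed tight, its lower edge is 77 mm and its top 103 mm above the jar's underside, 3 mm above the shoulder. Grip it across its diameter from above, fingertips just above the shoulder; 30 to 40 N does not slip.
- lid_rim (a point): centre of the lid's lower edge; closed, it is 13 mm below jar_mouth. Three-lug thread: turned anticlockwise seen from above (0.2 to 0.4 N m while it moves) the lid rises 2 mm and is free after 50 degrees. It lifts straight off while turned 55 to 100 degrees against the jar, best 75; at 104 the lugs run into the next thread's stops. Before it is free, pulling up lifts the jar too.
- jar_a: grey-lidded clear jar of bolts of the same size (58 mm square, 103 mm high with its lid) that stands in one of the sockets; not to be disturbed
- jar_b: grey-lidded clear jar of red wall plugs of the same size that stands in another socket; not to be disturbed
- spanner_13: combination spanner lying flat, 26 x 160 x 7 mm; bystander
- carpenter_pencil: red flat pencil lying on the bench, 14 x 170 x 8 mm; bystander
- tape_roll_1: roll of cream tape lying flat, 98 mm diameter, 25 mm high; bystander
- tape_measure: yellow tape measure, 36 x 84 x 68 mm; bystander
- battery_pack: green and black battery pack, 72 x 102 x 62 mm; bystander
There are look-alikes about, which are no part of the job. Of the things that look like the lid, the larger one is meant.

How it is judged:
By the outcome, as a careful person would: the job done as asked, in the order asked, and still so for the second after the job is handed in, while the arm keeps its last pose, push and grip.
It also fails if it takes over 45 s, if anything falls off the work surface, if the arm or the gripper's body presses on something with over 40 N, if the wrist force passes 120 N, or if a joint passes its speed limit or range.

## Working session

There is one attempt and no reset: what is moved stays moved. The work goes in short steps, Python scripts to look and compute and a shell command to move; the robot and the scene stay as the last step left them, time stands still between calls to the robot, and variables do not carry over. Pictures are saved under pics/ and viewed, at most 10 in all, crops included, and the job is handed in when it is done.

```bash
mkdir -p pics
cat > h.py <<'E'
import numpy as np, cv2
from scipy.spatial.transform import Rotation as R
from workcell import *
def rot(o):
    o=np.array(o,float)
    return o if o.shape==(3,3) else R.from_rotvec(o).as_matrix()
def w(p,cam):
    m=camera_model(cam); return rot(m["orientation"])@np.array(p)+np.array(m["origin"])
def px(p,cam):
    m=camera_model(cam); c=rot(m["orientation"]).T@(np.array(p)-np.array(m["origin"])); return np.array([m["fx"]*c[0]/c[2]+m["cx"],m["fy"]*c[1]/c[2]+m["cy"]])
def ray(uv,z,cam):
    m=camera_model(cam); d=rot(m["orientation"])@np.array([(uv[0]-m["cx"])/m["fx"],(uv[1]-m["cy"])/m["fy"],1]); o=np.array(m["origin"]); return o+d*(z-o[2])/d[2]
def save(cam,n): 
    i=get_image(cam); cv2.imwrite(n,i[:,:,::-1]); return i
E
python3 - <<'E'
from h import *
np.set_printoptions(precision=1,suppress=True)
for c in("scene","top"):
    save(c,f"pics/{c}0.png"); print(c,camera_model(c))
    for t in("refill_jar","jar_mouth","lid_rim","lid","jar_rack","cell_a_floor","jar_a","jar_b"):
        for d in pinpoint(t,c)[:4]:
            p=w(d["xyz"],c); print(t,p,round(d["confidence"],2),px(p,c))
print(get_obs(), tip_extent)
E
```

```text
scene {'fx': 366.8009391687899, 'fy': 366.8009391687899, 'cx': 324.2795208410137, 'cy': 203.77662194392767, 'origin': array([ 283.5, -113.7,  845.1]), 'orientation': array([-2.5,  0.8, -0.2])}
refill_jar [616.8 -25.8   0.6] 0.83 [418.5 281.6]
jar_mouth [615.4 -30.   90.6] 0.7 [429.2 271.2]
lid_rim [617.6 -28.5  76.6] 0.91 [427.9 272.1]
lid_rim [602.1  59.6   1.2] 0.63 [391.3 256. ]
lid [617.7 -25.4  76. ] 0.64 [426.9 271. ]
lid [602.8  59.3   2.9] 0.58 [391.7 255.7]
jar_rack [556.5 245.9   0.9] 0.7 [333.3 208.2]
jar_a [550.5 244.9  16. ] 0.81 [331.8 206.9]
jar_a [490.7 314.   18.2] 0.72 [297.9 197.7]
jar_b [550.5 244.9  16. ] 0.81 [331.8 206.9]
jar_b [490.7 314.   18.2] 0.72 [297.9 197.7]
top {'fx': 401.2660831023433, 'fy': 401.2660831023433, 'cx': 316.56324036066474, 'cy': 198.7108264452948, 'origin': array([397.4, 243.1, 932.9]), 'orientation': array([-2.2,  2.1, -0.2])}
refill_jar [611.7 -27.9   3.1] 0.62 [418.7 167.8]
refill_jar [610.4 180.9  11.4] 0.47 [331.7 165.7]
jar_mouth [614.4 -22.7  88.2] 0.67 [427.4 158. ]
lid_rim [613.3 -27.4  76.4] 0.91 [427.9 159.8]
lid_rim [596.5  56.9   1.4] 0.56 [383.4 173.4]
lid [596.7  60.8  -2. ] 0.75 [381.5 173.6]
lid [612.4 -26.4  77.7] 0.56 [427.7 160.1]
jar_rack [547.2 251.4   1.9] 0.67 [301.2 192.2]
jar_rack [375.4  70.3  -1.4] 0.31 [378.3 267.5]
cell_a_floor [550.5 248.9  14.1] 0.92 [302.3 190. ]
jar_a [485.2 317.   14.1] 0.81 [272.  217.6]
jar_a [553.5 245.5  13.9] 0.67 [303.8 188.8]
jar_b [485.2 317.   14.1] 0.81 [272.  217.6]
jar_b [553.5 245.5  13.9] 0.67 [303.8 188.8]
{'t': 0.9, 'qpos': array([-1.2,  0.4,  1.6,  0. ,  1.1, -0. ]), 'qvel': array([-0.,  0., -0., -0., -0.,  0.]), 'joint_torque': array([ -0. , -54.5, -27.4,   0.1,   0. ,  -0. ]), 'ee_pos': array([ 242.7, -575.9,  239.7]), 'orientation': array([-3.1, -0.6, -0. ]), 'ft_force': array([-0.3,  0.4, -1.2]), 'moment': array([ 0. , -0. ,  0.1]), 'grasp_force': 0.0, 'width': 87.937234883883} 17.0
```

View pictures.

View pics/scene0.png

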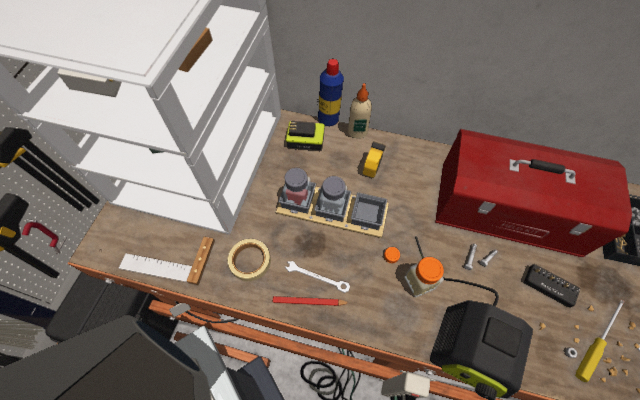

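View pics/top0.png

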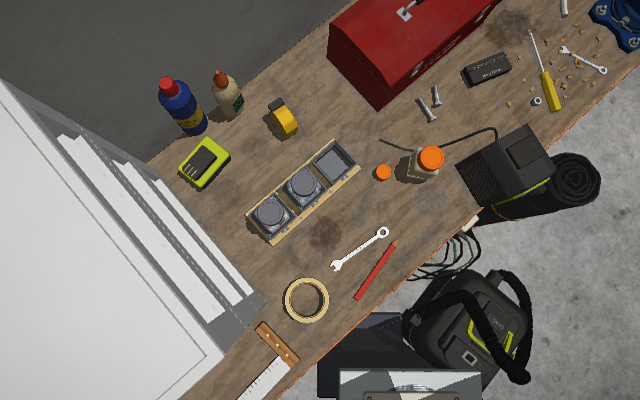

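Run:
```python
from h import *
np.set_printoptions(precision=1,suppress=True)
from collections import defaultdict
D=defaultdict(list)
for k in range(4):
  for c in("scene","top"):
    im=get_image(c)
    for t in("jar_rack","cell_a_floor","jar_a","lid_rim","refill_jar"):
        for d in pinpoint(t,c):
            if d["confidence"]>.3: D[t,c].append(w(d["xyz"],c))
for k in D: print(k); print(np.array(D[k])[np.argsort(np.array(D[k])[:,1])])
masks={}
for c in("scene","top"):
    get_image(c)
    for t in("jar_rack","refill_jar","lid"):
        for i,d in enumerate(outline_of(t,c)[:3]):
            ys,xs=np.nonzero(d["mask"]);print(c,t,i,d["confidence"],xs.min(),xs.max(),ys.min(),ys.max(),len(xs)); masks[f"{c}_{t}_{i}"]=d["mask"]
np.savez("m.npz",**masks)
out=[]
for c,(x,y),(x2,y2) in(("scene",(270,160),(400,245)),("top",(240,135),(375,140))):
    i=cv2.imread(f"pics/{c}0.png")
    a=i[y:y+110,x:x+125]; b=i[y2:y2+50,x2:x2+70]
    out.append(np.hstack([cv2.resize(a,(400,300) if 0 else (400,352),interpolation=2),cv2.resize(b,(400,286),interpolation=2) if 0 else cv2.copyMakeBorder(cv2.resize(b,(400,286),interpolation=2),0,66,0,0,0)]))
cv2.imwrite("pics/crop.png",cv2.resize(np.vstack(out),(680,598)))
```

```text
('jar_rack', 'scene')
[[555.7 244.1   0.6]
 [554.8 244.4  -2. ]
 [556.  244.8  -3.6]
 [556.7 247.   -2.4]]
('cell_a_floor', 'scene')
[[616.4 -23.1  79.5]
 [550.  241.6  20.8]
 [551.4 242.8  16.7]
 [550.3 244.2  19.1]
 [552.8 246.   15.7]]
('jar_a', 'scene')
[[373.4  74.5  -3.7]
 [551.9 241.8  15.6]
 [551.1 242.7  17.2]
 [549.9 245.3  16.8]
 [549.  247.3  14.5]
 [550.7 247.6  18.2]
 [494.9 312.7  20.4]
 [494.1 314.2  18.3]
 [491.7 314.3  20.9]
 [488.9 315.   19.3]]
('lid_rim', 'scene')
[[617.5 -30.6  77.5]
 [617.8 -30.1  81. ]
 [618.1 -28.2  77.2]
 [616.8 -26.5  76.5]
 [600.8  56.    0.9]
 [600.3  56.1  -0. ]
 [599.2  56.5   2.6]
 [602.5  57.1   1.5]
 [554.3 247.7  16.9]]
('refill_jar', 'scene')
[[616.6 -28.2  -0.7]
 [618.2 -27.7   1.9]
 [616.3 -26.6   1.4]
 [617.7 -26.6  -1.6]
 [372.8  75.3  -0. ]]
('cell_a_floor', 'top')
[[551.8 248.5  15.9]
 [550.9 248.6  14.3]
 [550.  248.6  17.2]
 [550.6 248.9  17.5]]
('jar_a', 'top')
[[610.9 -29.2  79.5]
 [609.6 183.9  12.9]
 [304.1 234.6   2.2]
 [552.4 245.9  12.6]
 [552.9 246.4  14.9]
 [555.5 247.9  12.1]
 [556.2 248.3  15.9]
 [490.  313.5  16
[... 165 characters left out ...]
74.5]
 [597.6  57.9   0.1]
 [596.3  57.9   2.5]
 [597.   58.2   3.7]
 [597.4  58.6   3.5]
 [554.  248.9  16.4]]
('refill_jar', 'top')
[[612.9 -30.3   2.4]
 [612.3 -28.3   0.6]
 [616.1 -27.5   2.5]
 [612.5 -27.5  -0.6]]
('jar_rack', 'top')
[[611.4 -28.9  80.7]
 [614.5 -28.5  82.3]
 [548.8 251.    0.5]
 [548.2 251.4   0.4]
 [549.6 253.4  -0.6]]
scene jar_rack 0 0.79 276 387 186 236 1102
scene refill_jar 0 0.8 406 438 265 295 410
scene lid 0 0.78 416 443 257 283 587
scene lid 1 0.67 384 399 248 262 193
top jar_rack 0 0.68 247 360 150 245 1335
top refill_jar 0 0.76 407 437 148 179 380
top refill_jar 1 0.44 311 356 141 183 1150
top lid 0 0.93 418 444 145 171 552
top lid 1 0.73 375 390 164 179 209
```

View pics/crop.png

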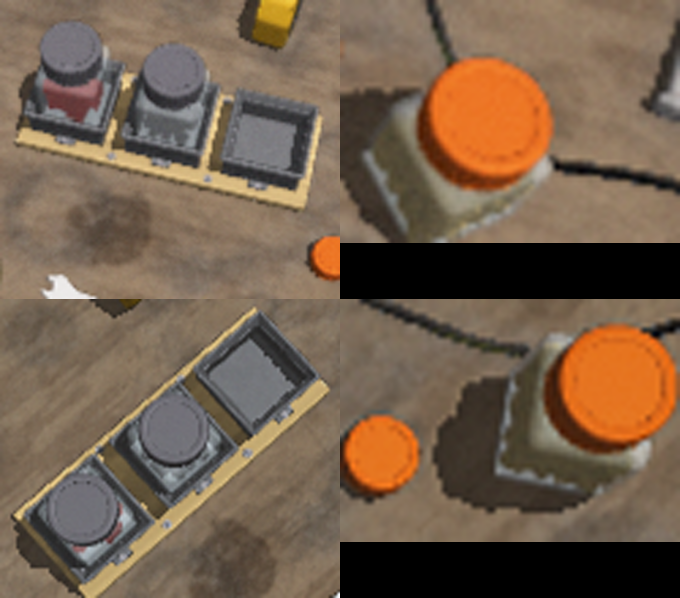

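```bash
cat > fit.py <<'E'
from h import *
from scipy.optimize import minimize
np.set_printoptions(precision=3,suppress=True)
m=np.load("m.npz"); S=8
def hull(P,c):
    q=np.array([px(p,c) for p in P]); h=cv2.convexHull(q.astype(np.float32))
    return h
def fill(h): 
    b=np.zeros((400*S//1,640*S//1),np.uint8) if 0 else None
    return b
def poly(mask):
    ys,xs=np.nonzero(mask); cs=np.concatenate([np.c_[xs+dx,ys+dy] for dx in(-.5,.5) for dy in(-.5,.5)]).astype(np.float32)
    return cv2.convexHull(cs)
def iou(a,b):
    i,_=cv2.intersectConvexConvex(a,b); return i/(cv2.contourArea(a)+cv2.contourArea(b)-i)
def box(a,b,z0,z1,cx=0,cy=0): return np.array([[cx+s*a/2,cy+t*b/2,z] for s in(-1,1) for t in(-1,1) for z in(z0,z1)])
def cyl(r,z0,z1): return np.array([[r*np.cos(t),r*np.sin(t),z] for t in np.linspace(0,6.28,40) for z in(z0,z1)])
def T(P,p): 
    c,s=np.cos(p[2]),np.sin(p[2]); return P@np.array([[c,s,0],[-s,c,0],[0,0,1]])+[p[0],p[1],0]
def fit(model,H,p0):
    f=lambda p:-sum(iou(hull(T(model,[p[0],p[1],p[2]/50]),c),H[c]) for c in H)
    best=None
    r=minimize(f,[p0[0],p0[1],p0[2]*50],method="Nelder-Mead",options=dict(initial_simplex=np.array([p0*np.array([1,1,50])]+[p0*np.array([1,1,50])+d for d in np.diag([5,5,5])]),xatol=.02,fatol=1e-5))
    return np.r_[r.x[:2],r.x[2]/50,-r.fun/len(H)]
E
python3 - <<'E'
from fit import *
def big(mk):
    n,l,s,_=cv2.connectedComponentsWithStats(mk.astype(np.uint8)); return l
HJ={c:poly(m[c+"_refill_jar_0"]|m[c+"_lid_0"]) for c in("scene","top")}
J=np.vstack([box(58,58,0,74),cyl(27,77,103)])
for H in (HJ,{"top":HJ["top"]},{"scene":HJ["scene"]}):
    print("jar",*[fit(J,H,np.array([616,-27.5,y])) for y in(.1,.5,.9,1.3)],sep="\n")
L=cyl(27,77,103)
HL={c:poly(m[c+"_lid_0"]) for c in("scene","top")}
for H in (HL,{"top":HL["top"]},{"scene":HL["scene"]}): print("lid",fit(L,H,np.array([616,-27.5,0]))[[0,1,3]])
HR={"scene":poly(m["scene_jar_rack_0"]),"top":poly(m["top_jar_rack_0"]|m["top_refill_jar_1"])}
HR2={"scene":poly(m["scene_jar_rack_0"]),"top":poly(m["top_jar_rack_0"])}
yaw=np.arctan2(-62,-68)  # y axis dir
for o in(70,73,76):
    K=np.vstack([box(100,276,0,12)]+[box(o,o,12,49,0,y) for y in(-92,0,92)])
    y0=np.arctan2(62,68)
    for H in (HR,HR2,{"top":HR["top"]},{"scene":HR["scene"]}):
        r=fit(K,H,np.array([551,247,y0])); print("rack",o,r,"empty",r[:2]-92*np.array([-np.sin(r[2]),np.cos(r[2])]))
print(get_obs()["t"])
E
```

```text
Traceback (most recent call last):
  File "fit.py", line 23, in fit
    r=minimize(f,[p0[0],p0[1],p0[2]*50],method="Nelder-Mead",options=dict(initial_simplex=np.array([p0*np.array([1,1,50])]+[p0*np.array([1,1,50])+d for d in np.diag([5,5,5])]),xatol=.02,fatol=1e-5))
  File "fit.py", line 21, in <lambda>
    f=lambda p:-sum(iou(hull(T(model,[p[0],p[1],p[2]/50]),c),H[c]) for c in H)
                ~~~^^^^^^^^^^^^^^^^^^^^^^^^^^^^^^^^^^^^^^^^^^^^^^^^^^^^^^^^^^^
  File "fit.py", line 21, in <genexpr>
    f=lambda p:-sum(iou(hull(T(model,[p[0],p[1],p[2]/50]),c),H[c]) for c in H)
                        ~~~~^^^^^^^^^^^^^^^^^^^^^^^^^^^^^^^^
  File "fit.py", line 6, in hull
    q=np.array([px(p,c) for p in P]); h=cv2.convexHull(q.astype(np.float32))
                ~~^^^^^
  File "h.py", line 10, in px
    m=camera_model(cam); c=rot(m["orientation"]).T@(np.array(p)-np.array(m["origin"])); return np.array([m["fx"]*c[0]/c[2]+m["cx"],m["fy"]*c[1]/c[2]+m["cy"]])
ValueError: time passes only in moves, steps and waits
```

```bash
sed -i 's/^def rot/import functools\n_cm=camera_model\n@functools.cache\ndef camera_model(c): return _cm(c)\ndef rot/' h.py
cat > f.py <<'E'
from fit import *
HJ={c:poly(m[c+"_refill_jar_0"]|m[c+"_lid_0"]) for c in("scene","top")}
J=np.vstack([box(58,58,0,74),cyl(27,77,103)])
for H in (HJ,{"top":HJ["top"]},{"scene":HJ["scene"]}):
    print("jar",*[fit(J,H,np.array([616,-27.5,y])) for y in(.1,.5,.9,1.3)],sep="\n")
L=cyl(27,77,103)
HL={c:poly(m[c+"_lid_0"]) for c in("scene","top")}
for H in (HL,{"top":HL["top"]},{"scene":HL["scene"]}): print("lid",fit(L,H,np.array([616,-27.5,0]))[[0,1,3]])
HR={"scene":poly(m["scene_jar_rack_0"]),"top":poly(m["top_jar_rack_0"]|m["top_refill_jar_1"])}
for o in(70,73,76):
    K=np.vstack([box(100,276,0,12)]+[box(o,o,12,49,0,y) for y in(-92,0,92)])
    y0=np.arctan2(62,68)
    for s in(1,-1):
      for H in (HR,{"top":HR["top"]},{"scene":HR["scene"]}):
        if s<0: continue
        r=fit(K,H,np.array([551,247,-y0+0*np.pi])); 
        print("rack",o,r,"empty",r[:2]+92*np.array([np.sin(r[2]),-np.cos(r[2])])*1)
E
sed -i 's/-y0+0/y0*-1+0/' f.py; python3 f.py; python3 -c "
from workcell import get_obs;o=get_obs();print(o['t'],o['orientation'])"
```

```text
jar
[616.179 -27.468  -0.093   0.89 ]
[616.181 -27.468  -0.094   0.89 ]
[616.166 -27.457   1.477   0.89 ]
[616.173 -27.457   1.477   0.89 ]
jar
[613.686 -28.158  -0.351   0.907]
[613.679 -28.156  -0.352   0.907]
[613.658 -28.12    1.217   0.907]
[613.658 -28.118   1.217   0.907]
jar
[617.788 -27.135  -0.069   0.913]
[617.197 -27.525   0.583   0.843]
[617.78  -27.117   1.501   0.913]
[617.781 -27.117   1.501   0.913]
lid [616.072 -28.141   0.918]
lid [613.775 -28.112   0.938]
lid [617.169 -27.862   0.962]
rack 70 [549.447 242.665   0.738   0.897] empty [611.331 174.589]
rack 70 [547.442 244.4     0.739   0.949] empty [609.394 176.385]
rack 70 [553.175 244.505   0.739   0.854] empty [615.159 176.521]
rack 73 [549.302 242.602   0.739   0.891] empty [611.241 174.576]
rack 73 [547.504 244.34    0.739   0.949] empty [609.473 176.341]
rack 73 [553.178 244.507   0.739   0.843] empty [615.176 176.534]
rack 76 [548.721 243.317   0.74    0.883] empty [610.736 175.361]
rack 76 [547.319 244.551   0.739   0.953] empty [609.295 176.558]
rack 76 [553.184 244.517   0.74    0.83 ] empty [615.198 176.559]
3.7 [-3.07934562e+00 -6.22252340e-01  4.85174779e-05]
```

```bash
cat > ov.py <<'E'
from fit import *
def wire(im,c,P,edges,x0,y0,k,col):
    q=[(px(p,c)+.5-[x0,y0])*k for p in P]
    for a,b in edges: cv2.line(im,*[tuple(int(v*8) for v in q[i]) for i in(a,b)],col,1,cv2.LINE_AA,3)
E12=[(a,b) for a in range(8) for b in range(a) if bin(a^b).count("1")==1]
def crop(c,x0,y0,wd,ht,k,f=None):
    i=cv2.imread(f or f"pics/{c}0.png")[y0:y0+ht,x0:x0+wd]; return cv2.resize(i,None,fx=k,fy=k,interpolation=cv2.INTER_LINEAR)
E
python3 - <<'E'
from ov import *
rows=[]
for c,x0,y0,xy in(("scene",395,250,(617.4,-27.4)),("top",397,138,(613.7,-28.1))):
    r=[]
    for yaw in(-.09,-.35):
        i=crop(c,x0,y0,55,50,6); wire(i,c,T(box(58,58,0,74),[*xy,yaw]),E12,x0,y0,6,(0,255,0)); r.append(i)
    rows.append(np.hstack(r))
cv2.imwrite("pics/j.png",np.vstack(rows))
rows=[]
for c,x0,y0,xy in(("scene",268,162,(553.2,244.5)),("top",238,138,(547.4,244.4))):
    i=crop(c,x0,y0,130,115,5)[:560]
    for P in[box(100,276,0,12),box(70,70,16,49,0,-92),box(61,61,16,40,0,-92)]: wire(i,c,T(P,[*xy,.739]),E12,x0,y0,5,(0,255,0))
    rows.append(cv2.resize(i,(400,int(i.shape[0]*400/i.shape[1]))))
cv2.imwrite("pics/r.png",np.hstack(rows))
E
```

```text
(no output)
```

View pics/j.png

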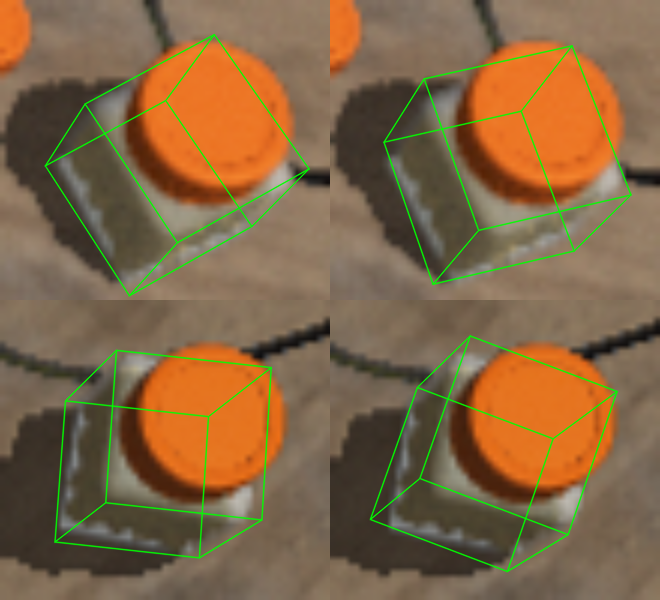

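View pics/r.png

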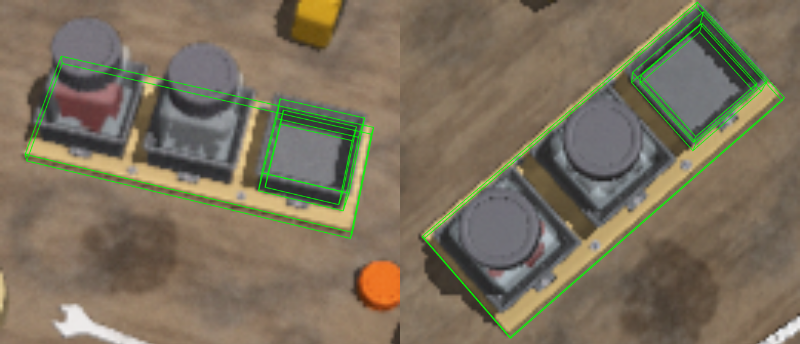

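The overlays put the jar yaw at about -0.19 rad. In the top crop, its bottom-left corner is at about (60,530). The rack wireframe matches to within about 2 mm, with yaw 0.739 and the empty socket near (612,176). Next is a move helper.

```bash
cat > go.py <<'E'
import sys
from h import *
np.set_printoptions(precision=4,suppress=True)
def to(x,y,z,psi=None,p=None,ps=None):
    o=get_obs(); M=rot(o["orientation"]); p=o["ee_pos"] if p is None else np.array(p); 
    cur=np.arctan2(M[1,0],M[0,0])
    d=M.T@(np.array([x,y,z])-p)/200
    print("t",o["t"],"pos",p,"psi",cur,"f",o["ft_force"],"w",o["width"],"tilt",M[:,2]); print("shift",d, "turn z", None if psi is None else -np.rad2deg((psi-cur+np.pi)%(2*np.pi)-np.pi)/30)
if __name__=="__main__": to(*map(float,sys.argv[1:]))
E
python3 - <<'E'
from h import *
np.set_printoptions(precision=0,suppress=True)
for u in((437,355),(460,303),(530,320),(510,395)): print("charger",ray(u,100,"scene"))
for u in((437,222),(460,132),(600,248)): print("toolbox",ray(u,150,"scene"),ray(u,0,"scene"))
E
python3 go.py 615.5 -27.8 300 1.57
```

```text
charger [ 515. -165.  100.]
charger [ 620. -116.  100.]
charger [ 713. -217.  100.]
charger [ 581. -288.  100.]
toolbox [674.  37. 150.] [759.  69.   0.]
toolbox [885. 191. 150.] [1014.  256.    0.]
toolbox [ 916. -189.  150.] [1053. -206.    0.]
t 3.7 pos [ 242.6924 -575.9547  239.6605] psi 0.3987758977229356 f [ 0.532  -0.0862  0.7893] w 87.95043849978846 tilt [-0. -0. -1.]
shift [ 2.782  -1.8019 -0.3018] turn z -2.236873264149149
```

```bash
python3 -m jog '0 0 -0.3 0 0 0 -1;0.25 -0.16 -0.3 0 0 -0.25 -1;0.5 -0.32 -0.3 0 0 -0.5 -1;0.75 -0.48 -0.3 0 0 -0.75 -1;1 -0.65 -0.3 0 0 -0.9 -1;1 -0.65 -0.3 0 0 -0.9 -1' && python3 go.py 615.5 -27.8 300 1.57
```

```text
t: 4.3
ee_pos: [377.5, -376.2, 299.9]
orientation: [2.847, 1.328, 0.001]
ft_force: [0.7, 0.2, 0.3]
width: 88.1
grasp_force: 0.0
t 4.3 pos [ 377.51   -376.2462  299.927 ] psi 0.8728921035489591 f [0.7485 0.2033 0.3286] w 88.09918198928463 tilt [ 0.0005  0.     -1.    ]
shift [ 2.0996 -0.2079  0.0002] turn z -1.3313780110629154
```

```bash
python3 -m jog '0.25 -0.025 0 0 0 -0.25 -1;0.5 -0.05 0 0 0 -0.5 -1;0.75 -0.075 0 0 0 -0.75 -1;1 -0.1 0 0 0 -0.9 -1;1 -0.1 0 0 0 -0.9 -1' && python3 go.py 615.5 -27.8 300 1.57
```

```text
t: 4.8
ee_pos: [492.7, -208.6, 299.9]
orientation: [2.454, 1.961, 0.002]
ft_force: [-0.0, -0.2, -0.6]
width: 87.8
grasp_force: 0.0
t 4.8 pos [ 492.7274 -208.5618  299.8867] psi 1.348616111965902 f [-0.0159 -0.1544 -0.5726] w 87.80321417022265 tilt [ 0.0013  0.0008 -1.    ]
shift [1.0169 0.3996 0.001 ] turn z -0.42281208121835306
```

```bash
python3 -m jog '0.25 0.1 0 0 0 -0.2 -1;0.5 0.2 0 0 0 -0.4 -1;0.75 0.3 0 0 0 -0.42 -1;1 0.4 0 0 0 -0.42 -1;1 0.4 0 0 0 -0.42 -1;1 0.4 0 0 0 -0.42 -1' && python3 go.py 615.5 -27.8 95 1.57
```

```text
t: 5.4
ee_pos: [614.2, -35.4, 299.3]
orientation: [-2.23, -2.213, 0.001]
ft_force: [-1.8, -1.6, 0.1]
width: 88.1
grasp_force: 0.0
t 5.4 pos [614.1663 -35.3544 299.2564] psi 1.563088042987464 f [-1.7973 -1.5711  0.0713] w 88.06939355762843 tilt [-0.0004 -0.0002 -1.    ]
shift [0.038  0.0068 1.0213] turn z -0.01320086549980552
```

```bash
python3 -m jog '0.03 0.007 0.2 0 0 0 -1;0.03 0.007 0.4 0 0 0 -1;0.03 0.007 0.6 0 0 0 -1;0.03 0.007 0.75 0 0 0 -1;0.03 0.007 0.75 0 0 0 -1;0.03 0.007 0.75 0 0 0 -1' && python3 go.py 615.5 -27.8 95 1.57
python3 - <<'E'
from ov import *
save("top","pics/t1.png");save("scene","pics/s1.png")
a=crop("scene",385,220,80,80,5,"pics/s1.png");b=crop("top",385,110,80,80,5,"pics/t1.png")
cv2.imwrite("pics/p1.png",np.hstack([a,b]))
E
```

```text
t: 6.0
ee_pos: [614.6, -31.8, 150.1]
orientation: [-2.234, -2.208, 0.001]
ft_force: [0.0, 0.2, 0.2]
width: 87.4
grasp_force: 0.0
t 6.0 pos [614.5564 -31.8481 150.1448] psi 1.5593369592399104 f [0.0378 0.1756 0.162 ] w 87.43039766177714 tilt [-0.0009 -0.0002 -1.    ]
shift [0.0204 0.0047 0.2757] turn z -0.020364907744303478
```

View pics/p1.png

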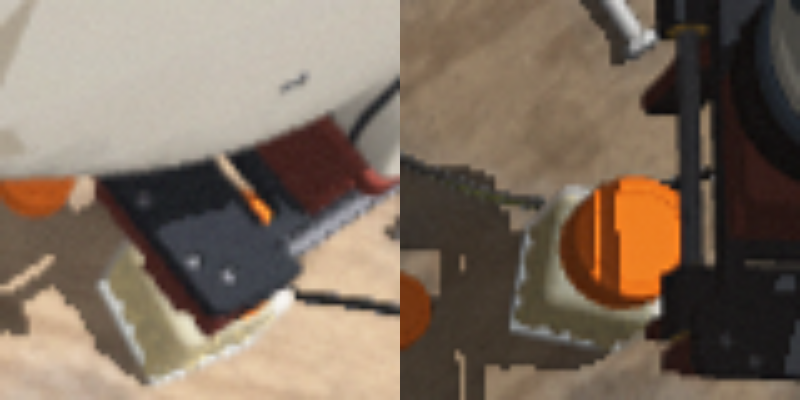

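The picture shows the lid between the jaws: the jar's base corner is at crop (512,330), with edge slopes that agree with a yaw of about -0.19. Now I descend and grip.

```bash
python3 -m jog '0.02 0.005 0.1 0 0 0 -1;0.02 0.005 0.2 0 0 0 -1;0.02 0.005 0.276 0 0 0 -1;0.02 0.005 0.276 0 0 0 -1;0.02 0.005 0.276 0 0 0 0.5;0.02 0.005 0.276 0 0 0 1;0.02 0.005 0.276 0 0 0 1;0.02 0.005 0.276 0 0 0 1' && python3 go.py 615.5 -27.8 95 1.57
```

```text
t: 6.9
ee_pos: [616.5, -26.2, 95.2]
orientation: [2.231, 2.21, 0.001]
ft_force: [0.3, 0.4, -0.5]
width: 59.4
grasp_force: 0.0
t 6.9 pos [616.5309 -26.2008  95.1823] psi 1.5611963363094745 f [ 0.26    0.3618 -0.4678] w 59.365249407506084 tilt [ 0.0011 -0.0001 -1.    ]
shift [-0.008  -0.0051  0.0009] turn z -0.016813759123989337
```

```bash
python3 -m jog '0 0 0 0 0 0 1;0 0 0 0 0 0 1;0 0 0 0 0 0 1;0 0 0 0 0 0 1' && python3 -m jog '0 0 -0.06 0 0 0 1;0 0 -0.12 0 0 0 1;0 0 -0.2 0 0 0 1;0 0 -0.3 0 0 0 1;0 0 -0.4 0 0 0 1;0 0 -0.4 0 0 0 1' && python3 go.py 612.2 176.4 175 0.93
```

```text
t: 7.3
ee_pos: [615.9, -26.2, 94.8]
orientation: [-2.232, -2.211, 0.0]
ft_force: [-3.0, 0.6, 5.4]
width: 53.7
grasp_force: 30.0
t: 7.9
ee_pos: [618.4, -26.3, 178.4]
orientation: [2.229, 2.207, 0.007]
ft_force: [0.2, -0.2, -3.1]
width: 53.9
grasp_force: 30.0
t 7.9 pos [618.3541 -26.2725 178.4176] psi 1.561165823872787 f [ 0.2297 -0.2121 -3.1097] w 53.923496278970035 tilt [ 0.0066 -0.0003 -1.    ]
shift [ 1.013  -0.0406  0.0165] turn z 1.205437929360272
```

```bash
python3 -m jog '0.12 0 0 0 0 0.13 1;0.27 0 0 0 0 0.28 1;0.42 0 0 0 0 0.43 1;0.57 0 0 0 0 0.58 1;0.71 -0.01 0 0 0 0.72 1;0.83 -0.02 0 0 0 0.84 1;0.9 -0.03 0 0 0 0.9 1;0.9 -0.03 0 0 0 0.9 1' && python3 -m jog '0 0 0 0 0 0.1 1;0 0 0 0 0 0.2 1;0 0 0 0 0 0.3 1;0 0 0 0 0 0.3 1' && python3 go.py 613.3 177.7 175 0.919
```

```text
t: 8.7
ee_pos: [611.3, 155.6, 174.0]
orientation: [-2.684, -1.631, 0.001]
ft_force: [0.3, -0.0, -2.7]
width: 54.0
grasp_force: 30.0
t: 9.1
ee_pos: [611.7, 152.9, 174.2]
orientation: [2.806, 1.412, -0.001]
ft_force: [0.3, 0.9, -3.2]
width: 53.9
grasp_force: 30.0
t 9.1 pos [611.7483 152.8662 174.1819] psi 0.9326185521356946 f [ 0.2955  0.8669 -3.2319] w 53.90065996084251 tilt [-0.0004 -0.0003 -1.    ]
shift [ 0.1044 -0.0677 -0.0041] turn z 0.026009518681805857
```

```bash
python3 -m jog '0.05 -0.03 0.03 0 0 0.02 1;0.1 -0.065 0.06 0 0 0.025 1;0.105 -0.068 0.1 0 0 0.025 1;0.105 -0.068 0.11 0 0 0.025 1;0.105 -0.068 0.11 0 0 0.025 1;0.105 -0.068 0.11 0 0 0.025 1' && python3 go.py 613.3 177.7 152 0.919
python3 - <<'E'
from ov import *
np.set_printoptions(precision=1,suppress=True)
save("top","pics/t2.png");save("scene","pics/s2.png")
for c in("scene","top"):
    for t in("refill_jar","jar_mouth","lid_rim"):
        for d in pinpoint(t,c)[:2]: print(c,t,w(d["xyz"],c),d["confidence"])
a=crop("scene",260,150,133,133,3,"pics/s2.png");b=crop("top",265,105,133,133,3,"pics/t2.png")
cv2.imwrite("pics/p2.png",np.hstack([a,b]))
E
```

```text
t: 9.7
ee_pos: [613.4, 178.8, 152.4]
orientation: [-2.815, -1.395, 0.0]
ft_force: [0.5, 0.2, -2.5]
width: 54.0
grasp_force: 30.0
t 9.7 pos [613.3926 178.7624 152.3611] psi 0.9199983422829983 f [ 0.54    0.2487 -2.4822] w 53.96376057261167 tilt [-0.0002 -0.0001 -1.    ]
shift [-0.0045  0.0029  0.0018] turn z 0.0019066933108422015
scene refill_jar [611.2 181.7  57.8] 0.71
scene jar_mouth [615.5 177.2 146.8] 0.69
scene jar_mouth [372.9  73.4  -2.8] 0.24
scene lid_rim [612.9 174.7 135. ] 0.9
scene lid_rim [601.5  59.3  -2.6] 0.6
top lid_rim [485.  315.2  12.8] 0.74
```

View pics/p2.png

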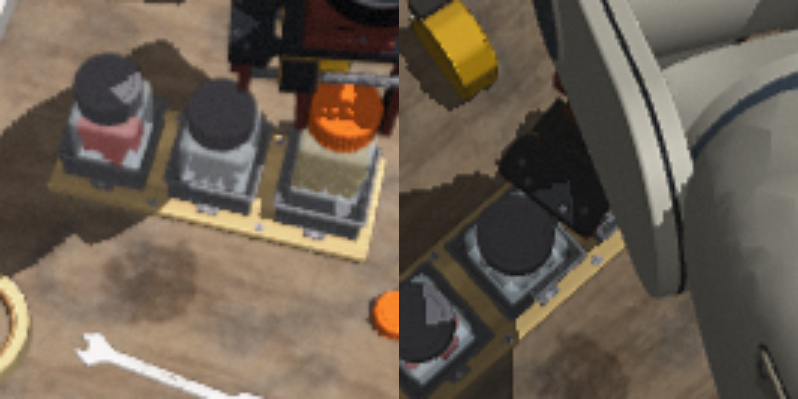

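The scene crop shows the jar at (330,170), square with the empty socket and centred to within a few mm. I'll descend gently and watch the force.

```bash
python3 -m jog '0 0 0.03 0 0 0 1;0 0 0.05 0 0 0 1;0 0 0.07 0 0 0 1;0 0 0.07 0 0 0 1' && python3 go.py 613.3 177.7 111 0.919
```

```text
t: 10.5
ee_pos: [612.8, 178.7, 137.5]
orientation: [-2.815, -1.394, 0.003]
ft_force: [-0.5, 0.5, -2.3]
width: 53.9
grasp_force: 30.0
t 10.5 pos [612.8402 178.7137 137.4721] psi 0.9198139400120192 f [-0.5214  0.5031 -2.3084] w 53.94433977067357 tilt [-0.0016 -0.0004 -1.    ]
shift [-0.0025  0.005   0.1324] turn z 0.0015545109155177558
```

```bash
python3 -m jog '0 0 0.015 0 0 0 1;0 0 0.03 0 0 0 1;0 0 0.03 0 0 0 1' && python3 go.py 613.3 177.7 111 0.919
```

```text
t: 10.8
ee_pos: [613.4, 178.8, 132.1]
orientation: [-2.815, -1.394, 0.0]
ft_force: [0.8, -0.2, -3.3]
width: 53.5
grasp_force: 30.0
t 10.8 pos [613.4424 178.8446 132.122 ] psi 0.9197064943047467 f [ 0.8214 -0.185  -3.2818] w 53.50650924474795 tilt [-0.0001  0.     -1.    ]
shift [-0.005   0.0029  0.1056] turn z 0.0013493047304002494
```

```bash
python3 -m jog '0 0 0.02 0 0 0 1;0 0 0.04 0 0 0 1;0 0 0.06 0 0 0 1;0 0 0.06 0 0 0 1' && python3 -m jog '0 0 0.015 0 0 0 1;0 0 0.03 0 0 0 1;0 0 0.03 0 0 0 1' && python3 go.py 613.3 177.7 111 0.919
```

```text
t: 11.2
ee_pos: [613.2, 178.8, 119.8]
orientation: [-2.815, -1.394, 0.001]
ft_force: [1.0, 0.4, -3.2]
width: 54.1
grasp_force: 30.0
t: 11.5
ee_pos: [613.3, 178.8, 114.1]
orientation: [-2.815, -1.394, 0.001]
ft_force: [0.9, -0.1, -3.5]
width: 54.0
grasp_force: 30.0
t 11.5 pos [613.3034 178.803  114.0566] psi 0.9197083068450971 f [ 0.9092 -0.1019 -3.5338] w 54.019997267636874 tilt [-0.0003 -0.0001 -1.    ]
shift [-0.0044  0.0033  0.0153] turn z 0.0013527664274766557
```

```bash
python3 -m jog '0 0 0.01 0 0 0 1;0 0 0.016 0 0 0 1;0 0 0.018 0 0 0 1;0 0 0.018 0 0 0 1' && python3 go.py 613.3 177.7 111 0.919
```

```text
t: 11.9
ee_pos: [613.4, 178.9, 111.0]
orientation: [-2.815, -1.394, -0.0]
ft_force: [0.5, 1.0, -1.9]
width: 53.8
grasp_force: 30.0
t 11.9 pos [613.4333 178.8848 111.0227] psi 0.9198303806454216 f [ 0.5     1.0219 -1.8717] w 53.78576487025277 tilt [ 0.0001  0.0001 -1.    ]
shift [-0.0051  0.0031  0.0001] turn z 0.0015859102124000676
```

```bash
python3 -m jog '0 0 0.004 0 0 0 1;0 0 0.004 0 0 0 1;0 0 0.004 0 0 0 1' && python3 go.py 613.3 177.7 111 0.919
```

```text
t: 12.2
ee_pos: [613.6, 179.0, 110.8]
orientation: [-2.815, -1.394, -0.001]
ft_force: [-2.5, 0.6, 5.2]
width: 53.7
grasp_force: 30.0
t 12.2 pos [613.5503 179.0443 110.7802] psi 0.919827859115396 f [-2.4828  0.6363  5.213 ] w 53.73695063745041 tilt [ 0.0005  0.0003 -1.    ]
shift [-0.0061  0.0031 -0.0011] turn z 0.001581094444787192
```

```bash
python3 -m jog '0 0 0 0 0 -0.12 1;0 0 0 0 0 -0.25 1;0 0 0 0 0 -0.38 1;0 0 0 0 0 -0.51 1;0 0 0 0 0 -0.64 1;0 0 0 0 0 -0.77 1;0 0 0 0 0 -0.9 1;0 0 0 0 0 -0.9 1' && python3 go.py 613.3 177.7 111 2.229; python3 -c "
from workcell import get_obs;print(get_obs()['moment'])"
```

```text
t: 13.0
ee_pos: [614.0, 179.4, 111.7]
orientation: [2.41, 2.015, 0.003]
ft_force: [-3.6, 2.2, 11.0]
width: 53.9
grasp_force: 30.0
t 13.0 pos [614.0423 179.3591 111.6551] psi 1.3928246150670065 f [-3.5765  2.2132 10.954 ] w 53.94262683215056 tilt [ 0.0016  0.0009 -1.    ]
shift [-0.0088 -0.0022  0.0033] turn z -1.5969773496462518
[0.25040348 0.40918398 0.05724995]
```

```bash
python3 -m jog '0 0 0 0 0 -0.12 1;0 0 0 0 0 -0.25 1;0 0 0 0 0 -0.38 1;0 0 0 0 0 -0.51 1;0 0 0 0 0 -0.64 1;0 0 0 0 0 -0.77 1;0 0 0 0 0 -0.9 1;0 0 0 0 0 -0.9 1' && python3 go.py 613.3 177.7 111 2.264
python3 - <<'E'
from ov import *
print(get_obs()["moment"])
save("scene","pics/s3.png"); cv2.imwrite("pics/p3.png",crop("scene",330,160,80,80,7,"pics/s3.png"))
E
```

```text
t: 13.8
ee_pos: [613.7, 179.4, 111.8]
orientation: [1.873, 2.522, 0.002]
ft_force: [-5.8, 3.0, 13.4]
width: 53.8
grasp_force: 30.0
t 13.8 pos [613.7092 179.4097 111.7979] psi 1.8639843672233662 f [-5.7819  2.9691 13.3562] w 53.751440210117416 tilt [ 0.001  0.001 -1.   ]
shift [-0.0076 -0.0044  0.004 ] turn z -0.7639735832452034
[0.394 0.684 0.075]
```

View pics/p3.png

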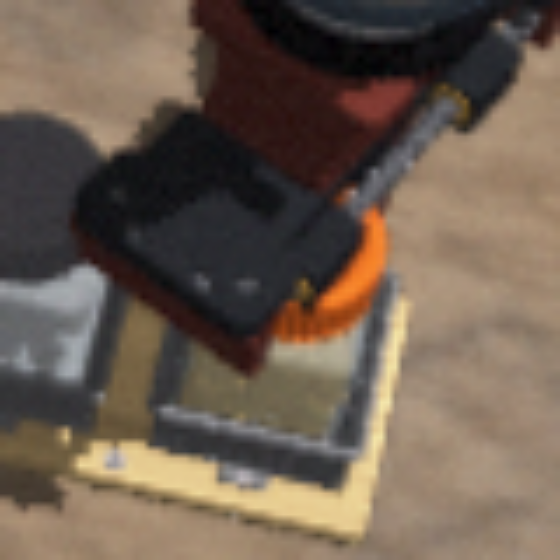

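The jar is seated square in its socket (crop 270,390) and the lid has turned 54 degrees. I'll finish the turn.

```bash
python3 -m jog '0 0 0 0 0 -0.12 1;0 0 0 0 0 -0.25 1;0 0 0 0 0 -0.38 1;0 0 0 0 0 -0.51 1;0 0 0 0 0 -0.64 1;0 0 0 0 0 -0.76 1;0 0 0 0 0 -0.76 1;0 0 0 0 0 -0.76 1' && python3 go.py 613.3 177.7 111 2.264
```

```text
t: 14.65
ee_pos: [613.5, 179.4, 111.8]
orientation: [1.34, 2.841, 0.002]
ft_force: [-5.6, 2.8, 12.9]
width: 53.8
grasp_force: 30.0
t 14.65 pos [613.5258 179.3658 111.7585] psi 2.260293925798402 f [-5.6269  2.8246 12.9124] w 53.80365319565939 tilt [ 0.0006  0.0008 -1.    ]
shift [-0.0057 -0.0062  0.0038] turn z -0.007078080343795986
```

```bash
python3 -m jog '0 0 -0.005 0 0 0 1;0 0 -0.01 0 0 0 1;0 0 -0.015 0 0 0 1;0 0 -0.02 0 0 0 1;0 0 -0.025 0 0 0 1;0 0 -0.025 0 0 0 1;0 0 -0.025 0 0 0 1' && python3 go.py 613.3 177.7 142.8
```

```text
t: 15.35
ee_pos: [613.3, 178.7, 114.8]
orientation: [-1.34, -2.841, 0.001]
ft_force: [-1.6, -0.1, -0.9]
width: 53.7
grasp_force: 30.0
t 15.35 pos [613.306  178.716  114.8368] psi 2.2601863656744854 f [-1.5651 -0.101  -0.8751] w 53.698229944435056 tilt [-0.0004 -0.0002 -1.    ]
shift [-0.0039 -0.0033 -0.1398] turn z None
```

```bash
python3 -m jog '0 0 -0.025 0 0 0 1;0 0 -0.05 0 0 0 1;0 0 -0.075 0 0 0 1;0 0 -0.1 0 0 0 1;0 0 -0.125 0 0 0 1;0 0 -0.14 0 0 0 1;0 0 -0.14 0 0 0 1;0 0 -0.14 0 0 0 1' && python3 go.py 613.3 177.7 142.8
python3 - <<'E'
from ov import *
np.set_printoptions(precision=1,suppress=True)
save("scene","pics/s4.png");save("top","pics/t4.png")
for c in("scene","top"):
  for t in("lid_rim","jar_mouth","refill_jar"):
    for d in pinpoint(t,c)[:3]: print(c,t,w(d["xyz"],c),round(d["confidence"],2))
cv2.imwrite("pics/p4.png",np.hstack([crop("scene",275,150,130,130,3,"pics/s4.png"),crop("top",265,105,130,130,3,"pics/t4.png")]))
E
```

```text
t: 16.15
ee_pos: [613.4, 178.8, 143.1]
orientation: [1.34, 2.841, -0.0]
ft_force: [-0.2, 0.8, -0.3]
width: 54.1
grasp_force: 30.0
t 16.15 pos [613.3836 178.8177 143.0959] psi 2.2602289568588514 f [-0.1817  0.7574 -0.2682] w 54.1166107269239 tilt [ 0. -0. -1.]
shift [-0.004  -0.0039  0.0015] turn z None
scene lid_rim [372.1  75.9  -1.3] 0.63
scene lid_rim [603.5  56.9   2.9] 0.58
scene jar_mouth [615.2 176.8 108.3] 0.75
scene refill_jar [614.8 181.5  16. ] 0.85
top jar_mouth [303.4 233.7   1.9] 0.7
top jar_mouth [609.3 177.7  19.1] 0.64
top jar_mouth [612.1 180.5 105.2] 0.56
top refill_jar [608.6 182.3 105.1] 0.59
top refill_jar [610.3 176.3  18.1] 0.47
```

View pics/p4.png

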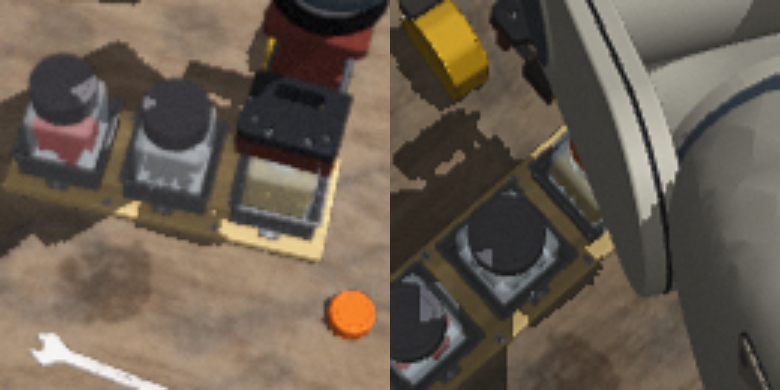

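The jar stays in its socket (crop 285,190; mouth measured at z≈107 mm against 106 expected). The lid is hidden behind the hand, but the jaws read 54 mm and 30 N, so it is still held, about 20 mm above the mouth.

```bash
python3 -c "
from workcell import close_job;print(close_job())"
```

```text
the job is handed in; nothing more can be done
None
```

The jar is seated in the empty socket, and its lid is unscrewed and held level about 20 mm above the open mouth. I handed the job in at about 16.5 s. In the last picture the lid itself was hidden behind the gripper, so that it is still held rests on the jaw opening (54 mm) and grip force (30 N).

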